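# Hang the tool tray on the cleat board

## Robot

A 6-joint arm with a two-finger parallel gripper is mounted at the origin on a cart in front of the work surface, level with it; the furniture and walls round the work are solid. World frame = base frame: x ahead of the robot, y to its left, z up, the work surface at z = 0. Lengths are in mm, angles in rad, forces in N, time in s.
With the tool pointing down it reaches from about 375 to 900 mm from the base axis. Payload 3.1 kg.
Tool frame: the origin (TCP) lies midway between the tips of the shut fingers; the grasp point (between the pads) lies 19 mm behind it; z points along the fingers, y is the direction in which the jaws open and shut (so a half turn about z gives the same grasp; the last joint's range is limited). The gripper opens to 85 mm and grips with 20 to 120 N. Pads are 22 mm wide; open, the fingers measure 114 mm over their backs; the gripper's body (76 mm by 85 mm) begins 54 mm behind the grasp point. The pads swing forward as they close: fully open they stand 13 mm farther back than shut.
Start: joints at [-0.178, 0.527, 1.433, -0, 1.181, -0.178], TCP at [624.977, 0.034, 209.91] pointing down, gripper open.
Joint ranges: [-3.08, 3.08], [-0.75, 2.2], [0.22, 2.44], [-1.43, 4.57], [0, 2.65], [-2.85, 2.85]. Speed limits (rad/s): [2.79, 2.79, 3.14, 3.14, 3.14, 3.14].

## Interface

Orientations are given as a 3x3 rotation matrix whose columns are the frame's x, y, z axes.
In Python, from plant import status, read_camera, job gives the robot as it stands.
- The arm moves only by the tool servo_tool, never from a script. Its argument "rows" is text: rows parted by semicolons, each of 7 numbers parted by spaces: the shift along the tool's x, y, z in m, then the turn, a rotation vector about the tool's x, y, z in degrees, then the closure, from 0 (fully open) to 1 (shut). A call has 1 to 12 rows; each row shifts and turns the commanded pose from where the row before left it, along the tool's axes as they then stand; what a row does not reach is not made up. A row lasts 1/8 s, in which the tool goes at most 62.5 mm and 10.7 degrees, less where a joint would pass 70% of its speed; a pose out of reach is approached as far as the arm can. A call is refused whole if a number of a shift passes 0.0625 or a number of a turn 10.7, either way. A call with a gripper value outside its range is refused whole. The fingers move at their own pace and stop on an object; "newtons" is the grip in N (left out, the last holds). Time passes only in rows, so rows that do not move let the fingers close. It gives the time, the measured TCP pose, the force and the opening at its end, in the units of the state.
- status.observe(): the state, without advancing time (a new reading comes with each control period).
- read_camera(name): name is "scene" or "side" or "wrist"; returns a dict with "image" (384x512x3 uint8, blue, green, red), "depth" (384x512 float32, mm along the optical axis (not along the pixel's ray), 0 where there is no reading), "fx", "fy", "cx", "cy" (pixels), "R" (3x3) and "t" (3): a world point X has camera coordinates R X + t; the wrist camera has in their place "mount" (4x4, takes a point from camera to tool coordinates, whose origin is the TCP and whose axes are the flange's). Camera axes: x right, y down, z forward; pixel columns grow to the right and rows downward; lengths in mm; the calibration is good to about 2 mm. A picture is of the moment at which its call begins: read the wrist's pose just before it.
- job.finish_job(): hands the job in, once; it reports no verdict.
The state is a dict: "time": time; "joint_positions": joint angles; "qd": joint speeds; "effort": joint torques, N m; "ee_pos": TCP position; "tool_rot": TCP orientation; "force": force on the tool from outside, world axes, zero at the start; "moment": the same for the moment, N m; "finger_gap": finger opening in mm.
Only numpy, scipy, OpenCV 4.12 (cv2) and the standard library are available. Lean on these libraries where they do the work, as an engineer would, in place of code of your own. Each camera call takes 0.05 s, during which the arm holds its last target.

## Task

Hang the small metal tool tray on the upright cleat board, about in the middle of the rail. Tip the tray's front edge up, lower its angled rear strip behind the cleat, feeling for it because the rail's exact height is not known, then gently lower the front while keeping the strip down, so that the heel swings in below the lock bar and the tray hangs level; only then let go. Do not force it or let it swing, and leave the other things where they are.

Things in the scene. Friction and masses are not known exactly. Their poses are not given: they have to be found in the camera images.
- tool_tray: Loose aluminium tool tray, 105 x 90 x 85 mm, 0.2-0.4 kg, standing on the table. Origin: centre of underside; z up, +x to the rear (strip and heel side), -x the low front. Floor x -50..29, walls 20 high. Back plate x 29..33, to z 82. Strip: 4 thick, 90 wide, from the back plate's top rearward and down at 45 deg. Front tipped up = turned about +y (its z axis leans to +x).
- rib_grip (a point): Grasp point on the tray's upright grey middle rib, at (-4, 0, 62) mm in the tray's frame, axes as the tray. The rib is 12 mm thick in y, x -27..29 mm, top at z 85: pinch it from above, fingers closing along y.
- strip_edge (a point): Middle of the free lower rear edge of the tray's angled strip, at (51, 0, 61) mm in the tray's frame; axes as the tray.
- heel (a point): Middle of the rear face of the tray's heel (block under the strip, 70 mm wide, z 0..8), at (52.5, 0, 4) mm in the tray's frame; axes as the tray. It comes to within about 3 mm of the rail face, below the lock bar with 3 mm to spare, when the tray hangs home.
- cleat_board: Fixed upright board, 250 mm wide, 158 high, on a steel foot (x -40..60, 12 thick). Origin on the table below the rail face, mid width; -x is its front, where the tray hangs; z up. The aluminium rail on it is clamped in slots, up to 10 mm above or below its middle setting: this differs each time and is NOT reported; find it by feel. Keep tray-on-board force well under 30 N.
- rail_face (a point): Point on the plane of the rail's face, at (0, 0, 75) mm in the board's frame, axes as the board; it does not move with the rail's setting. At the middle setting the hung tray's underside is at this height, the tray level, its axes along the board's. The face is flat up to 81 mm above this point.
- cleat_mid (a point): Where the cleat's top edge is at the rail's MIDDLE setting: 15 mm in front of the face, 69 mm above rail_face. The cleat is a rigid 4 mm blade, 170 wide, leaning forward and up at 45 deg from the face (outermost corner 18 mm in front). The strip goes in the V groove behind it and rests on its upper side. Aim the strip's edge 5 to 10 mm in front of the face, front tipped up 0.35-0.4 rad.
- bar_mid (a point): Middle of the lock bar's front at the rail's MIDDLE setting, 10 mm in front of the face, 16 mm above rail_face; it moves with the cleat. Bar 170 wide, 10 high (11..21 above rail_face). The heel clears it only while the front is tipped up over about 0.2 rad, then swings in below it if the strip is down; a level tray cannot be lifted off or put on.
- screw_tin: Bystander: round white tin, 64 mm across, 25 mm high; origin under its centre.
- stopwatch: Bystander: small grey timer, 50 x 62 x 19 mm; origin under its centre.
- gauge_block: Bystander: ground steel block 25 x 40 x 35 mm; origin under its centre.
Things that resemble listed ones, but are neither listed nor needed, are in the scene too. There is more than one size of the tool_tray; the one meant has the size given above.

How it is judged (in metres and radians):
On the way, in this order (a step that is already met when the one before it is completed fails the run):
1. held and tipped front up (over 0.12 rad), the strip's edge is behind the cleat (contact force between the fingers and tool_tray above 1 N and angle between tool_tray's own z axis and vertical above 0.12 rad and x of strip_edge in the frame of rail_face between -0.0145 and 0.004 m and z of strip_edge in the frame of rail_face between 0.04 and 0.073 m), for 0.1 s.
2. still held, the tray is level and home: heel at the rail face below the lock bar (contact force between the fingers and tool_tray above 1 N and angle between tool_tray's own z axis and vertical below 0.08 rad and angle between the x axis of tool_tray and the x axis of cleat_board, either way round below 0.08 rad and x of heel in the frame of rail_face between -0.006 and 0.004 m and y of heel in the frame of rail_face between -0.04 and 0.04 m and z of heel in the frame of rail_face between -0.011 and 0.017 m), for 0.1 s.
At the end, for the whole second after the job is handed in: The tray hangs on the board, let go and at rest, level within 0.08 rad and square to the board within 0.08 rad, its heel within 6 mm of the rail face at the hung height (underside within the rail's setting range), and within 40 mm of the board's middle (angle between tool_tray's own z axis and vertical below 0.08 rad and angle between the x axis of tool_tray and the x axis of cleat_board, either way round below 0.08 rad and x of heel in the frame of rail_face between -0.006 and 0.004 m and y of heel in the frame of rail_face between -0.04 and 0.04 m and z of heel in the frame of rail_face between -0.011 and 0.017 m and contact force between the fingers and tool_tray below 0.1 N and linear speed of tool_tray below 0.01 m/s and angular speed of tool_tray below 0.05 rad/s and contact force between tool_tray and cleat_board above 0.5 N); the robot touches nothing.
It fails at once if tray and board pressed together with more than 35 N (contact force between tool_tray and cleat_board above 35 N).
It fails at once if the tray swings or falls (turns faster than 3 rad/s or moves faster than 1 m/s) (angular speed of tool_tray above 3 rad/s or linear speed of tool_tray above 1 m/s).
It fails at once if a bystander (tin, timer, steel block) is moved by more than 30 mm (distance of any of screw_tin, stopwatch, gauge_block from where it was at the start of the episode above 0.03 m).
It also fails if it takes over 50 s, if anything falls off the work surface, if the arm or the gripper's body presses on something with over 40 N, if the wrist force passes 120 N, or if a joint passes its speed limit or range.

## Working session

There is one attempt and no reset: what is moved stays moved. The work goes in short steps, Python scripts to look and compute and a tool call to move; the robot and the scene stay as the last step left them, time stands still between calls to the robot, and variables do not carry over. Pictures are saved under pics/ and viewed, and the job is handed in when it is done.

Besides the shell and the picture viewer there is one more tool, called after ">>>" as name(argument=value, ...) on one line, values as JSON. servo_tool: Moves the arm, as the interface text tells. Its arguments: {"type":"object","properties":{"rows":{"type":"string"},"newtons":{"type":"number"}},"required":["rows"]}

```bash
ls; mkdir -p pics; python3 - <<'E'
from plant import status, read_camera
import cv2,numpy as np,pickle
s=status.observe();print(s)
for n in ["scene","side","wrist"]:
    c=read_camera(n); pickle.dump(c,open(f"pics/{n}0.pkl","wb")); cv2.imwrite(f"pics/{n}0.png",c["image"])
    print(n,{k:(v if k not in("image","depth") else v.shape) for k,v in c.items()})
E
```

```text
pics
{'time': 0.0, 'joint_positions': array([-1.78534986e-01,  5.28489554e-01,  1.43389808e+00,  2.73846708e-05,
        1.18139498e+00, -1.78485914e-01]), 'qd': array([-8.75006237e-04,  9.05847411e-05, -4.63208283e-04, -8.99026241e-05,
        2.22822807e-03,  7.35679269e-04]), 'effort': array([ 2.50220628e-04, -4.42344439e+01, -1.78024775e+01, -2.06930472e-04,
        8.36740597e-03,  2.24214921e-05]), 'ee_pos': array([6.24241886e+02, 1.52592898e-01, 2.08920644e+02]), 'tool_rot': array([[ 5.99408923e-05,  9.99997686e-01, -2.15064787e-03],
       [ 9.99999913e-01, -5.90509954e-05,  4.13841946e-04],
       [ 4.13713990e-04, -2.15067249e-03, -9.99997602e-01]]), 'force': array([ 1.09684571, -0.75053997,  0.15982223]), 'moment': array([-0.01931075, -0.01720112,  0.02585084]), 'finger_gap': 85.4370561552585}
scene {'image': (384, 512, 3), 'depth': (384, 512), 'fx': 400.4199691084394, 'fy': 400.4199691084394, 'cx': 251.0666099219951, 'cy': 195.75808371279095, 'R': array([[ 0.81416652, -0.5804677 ,  0.01378876],
       [-0.22621302, -0.33897985, -0.91319238],
       [ 0.5347528 ,  0.740371
[... 246 characters left out ...]
0.89849199, -0.43898162,  0.00269814],
       [-0.20314836, -0.42122967, -0.88390967],
       [ 0.38915664,  0.79363764, -0.46764988]]), 't': array([-494.54474018,  201.39420091,  854.68494302])}
wrist {'image': (384, 512, 3), 'depth': (384, 512), 'fx': 313.8836311708223, 'fy': 313.8836311708223, 'cx': 254.60388801573498, 'cy': 192.89010121366044, 'mount': array([[-1.31706787e-04, -9.52468581e-01, -3.04636808e-01,
         7.75744721e+01],
       [ 9.99998454e-01, -6.59693679e-04,  1.63023938e-03,
        -5.97463377e-01],
       [-1.75371876e-03, -3.04636122e-01,  9.52467195e-01,
        -1.63950262e+02],
       [ 0.00000000e+00,  0.00000000e+00,  0.00000000e+00,
         1.00000000e+00]])}
```

View pics/scene0.png

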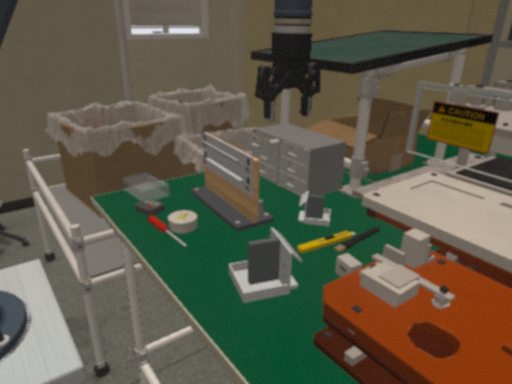

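View pics/side0.png

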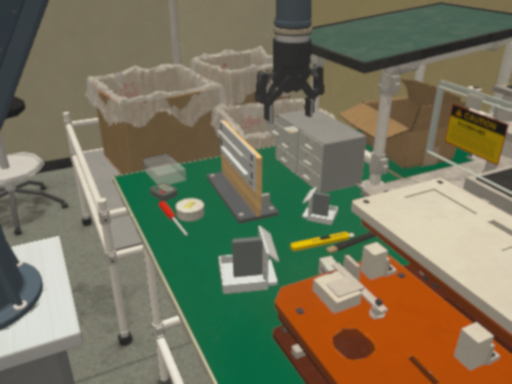

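View pics/wrist0.png

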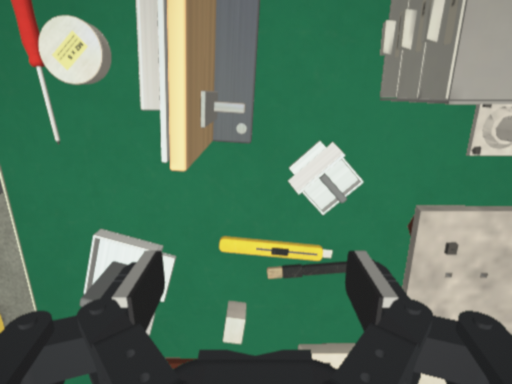

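```bash
cat > h.py <<'E'
import numpy as np,cv2,pickle
def cloud(c,st=None):
    d=c["depth"].astype(float);v,u=np.mgrid[:384,:512]
    P=np.stack([(u-c["cx"])/c["fx"]*d,(v-c["cy"])/c["fy"]*d,d],-1)
    if "R" in c: W=(P-c["t"])@c["R"]
    else:
        M=c["mount"];T=P@M[:3,:3].T+M[:3,3];W=T@np.array(st["tool_rot"]).T+np.array(st["ee_pos"])
    W[d<=0]=np.nan
    return W
E
python3 - <<'E'
from h import *
from plant import status
st=status.observe()
C={n:pickle.load(open(f"pics/{n}0.pkl","rb")) for n in["scene","side","wrist"]}
# ortho top view 1px=1mm? x 300..800,y -250..350
for n in C:
    W=cloud(C[n],st); 
    im=np.zeros((600,600,3),np.uint8);zz=np.full((600,600),-99.)
    I=C[n]["image"]
    x,y,z=W[...,0],W[...,1],W[...,2]
    ok=np.isfinite(x)&(x>250)&(x<850)&(y>-300)&(y<300)&(z<250)
    print(n,ok.sum(),np.median(z[ok]))
    for X,Y,Z in zip(x[ok],y[ok],z[ok]):
        i=int(300-Y);j=int(X-250)
        if Z>zz[i,j]:zz[i,j]=Z
    m=np.clip((zz+20)*1.2,0,255).astype(np.uint8);m[zz<-90]=0
    im=cv2.applyColorMap(cv2.dilate(m,np.ones((2,2))),cv2.COLORMAP_JET)
    for k in range(0,600,100):
        cv2.putText(im,str(k+250),(k,10),0,.4,(255,255,255));cv2.putText(im,str(300-k),(0,k+12),0,.4,(255,255,255));cv2.line(im,(k,0),(k,600),(90,90,90),1);cv2.line(im,(0,k),(600,k),(90,90,90),1)
    cv2.imwrite(f"pics/top_{n}.png",im)
I=C["side"]["image"];cv2.imwrite("pics/crop_side.png",cv2.resize(I[100:310,140:360],None,fx=3.4,fy=2.8,interpolation=cv2.INTER_CUBIC)[:600,:800])
E
```

```text
scene 43940 1.1096173296307557
side 39712 1.5396570222270807
wrist 147230 0.22672559015479976
```

View pics/top_side.png

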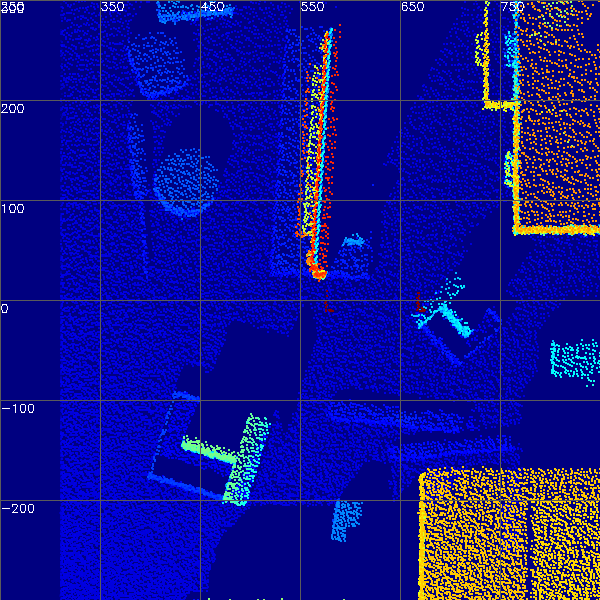

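View pics/crop_side.png

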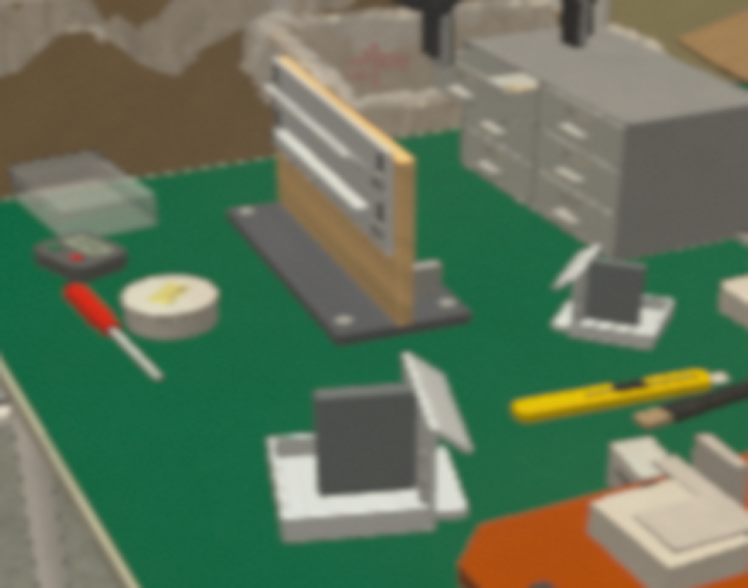

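View pics/top_wrist.png

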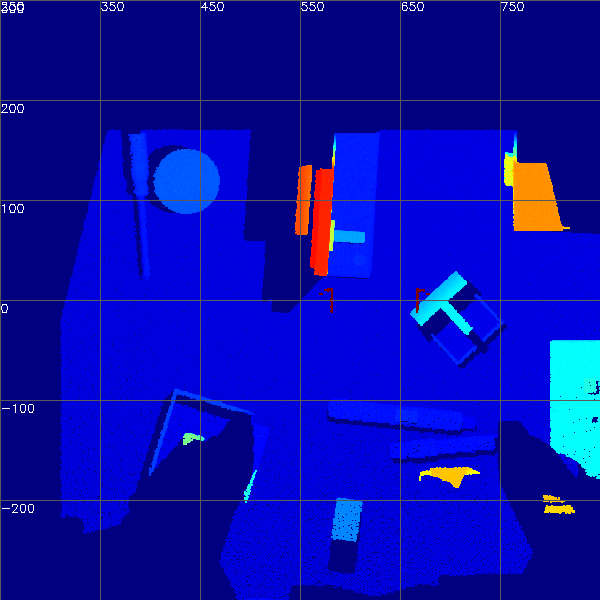

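```bash
cat > fit.py <<'E'
from h import *
from scipy.optimize import least_squares
def box(P,lo,hi):
    lo=np.array(lo,float);hi=np.array(hi,float);c=(lo+hi)/2;q=np.abs(P-c)-(hi-lo)/2
    return np.linalg.norm(np.maximum(q,0),axis=1)+np.minimum(q.max(1),0)
def sdf(P):
    t=2
    B=[((-50,-45,0),(29,45,2)),((-50,-45,0),(-48,45,20)),((-50,-45,0),(29,-43,20)),((-50,43,0),(29,45,20)),((29,-45,0),(33,45,82)),((-27,-6,0),(29,6,85)),((29,-35,0),(52.5,35,8))]
    d=[box(P,*b) for b in B]
    s=np.sqrt(.5);Q=P-np.array([33,0,82.]); a=(Q[:,0]-Q[:,2])*s; n=(Q[:,0]+Q[:,2])*s
    d.append(box(np.stack([a,P[:,1],n],1),(0,-45,-4),(27,45,0)))  # end (51,61): a=27.6,n=-2.1
    return np.min(d,0)
def fit(W,x0,r=95):
    P=W.reshape(-1,3);P=P[np.isfinite(P).all(1)];P=P[(P[:,2]>5)&(P[:,2]<110)&(np.hypot(P[:,0]-x0[0],P[:,1]-x0[1])<r)]
    def f(p):
        c,s=np.cos(p[2]),np.sin(p[2]);Q=P-[p[0],p[1],p[3]]
        return sdf(np.stack([Q[:,0]*c+Q[:,1]*s,-Q[:,0]*s+Q[:,1]*c,Q[:,2]],1))
    r=least_squares(f,list(x0)+[0],loss="soft_l1",f_scale=1.5,x_scale=[1,1,.01,1])
    return r.x,np.median(abs(f(r.x))),len(P)
E
python3 - <<'E'
from fit import *
for n in["scene","side"]:
    c=pickle.load(open(f"pics/{n}0.pkl","rb"));W=cloud(c)
    print(n,fit(W,(450,-145,-.28)))
    P=W.reshape(-1,3);P=P[np.isfinite(P).all(1)]
    g=P[(P[:,0]>300)&(P[:,0]<400)&(abs(P[:,1])<100)];print("table z",np.median(g[:,2]))
    # board points
    b=P[(P[:,2]>20)&(P[:,2]<175)&(P[:,0]>530)&(P[:,0]<610)&(P[:,1]>10)&(P[:,1]<290)]
    yaw=-.07
    for yaw in(-.06,-.07,-.08):
        ux=b@np.array([np.cos(yaw),np.sin(yaw),0]);h,e=np.histogram(ux,np.arange(535,600,1.));print(yaw,h)
    print(b.min(0),b.max(0))
E
```

```text
scene (array([ 4.57639486e+02, -1.46493593e+02, -3.04434098e-01,  8.02509381e-01]), np.float64(0.7863421816454732), 2699)
table z -0.05517772347349922
-0.06 [  0   0   0   0   0   1   8  23  26  20   6   6   3  33  61  58  28  12
  21  38  28  29  54 250 604 402 108 206 443 343  89  40  16  26  27  30
  30  41  24  14   2   2   0   0   0   0   0   0   0   0   0   0   0   0
   0   0   0   0   0   0   0   0   1   4]
-0.07 [  0   0   0   1   3  18  31  22   8   4   8  22  54  57  39  12  23  24
  30  34  43 167 497 539 149  89 402 445 147  29  32  22  23  29  32  35
  40  21  17   2   2   0   0   0   0   0   0   0   0   0   0   0   0   0
   0   0   0   0   0   0   0   1   4   4]
-0.08 [  1   0   4  17  28  19  13   4  10  28  37  59  30  31  19  28  16  39
  91 183 339 377 323 253 223 312 264 111  34  24  31  18  38  38  29  37
  22  13   7   2   0   0   0   0   0   0   0   0   0   0   0   0   0   0
   0   0   0   0   0   0   1   4   4   4]
[546.59850981  22.31381858  20.06584121] [609.00138134 274.15165691 163.93582894]
side (array([ 4.58814988e+02, -1.46851221e+02, -2.95168390e-01,  1
[... 266 characters left out ...]
 0   0   0   0   0   0   0   0   0   0   3
   2   4   1   6   6   2   4   4   5   2]
-0.07 [  0   0   0   3  15  20  16  10   4   5  11  49  38  24  19  14  19  35
  33  26 129 378 315  66 132 305 236  52  32  41  35  52  33  44  36  33
  36  13   0   0   0   0   0   0   0   0   0   0   0   0   0   0   3   2
   4   1   6   6   2   4   4   5   1   4]
-0.08 [  0   5   9  22  14  10   6   8  14  39  33  27  24  18  20  22  34  60
 159 205 279 218 148 185 201 135  58  37  44  35  49  33  41  33  32  40
   9   3   0   0   0   0   0   0   0   0   0   0   0   0   0   3   2   4
   1   7   5   2   4   4   5   1   4   6]
[545.75042209  19.7413022   20.02382399] [609.92824518 275.44889602 164.40924751]
```

```bash
python3 - <<'E'
from fit import *
for n in["scene","side"]:
    c=pickle.load(open(f"pics/{n}0.pkl","rb"));W=cloud(c)
    P=W.reshape(-1,3);P=P[np.isfinite(P).all(1)]
    b=P[(P[:,2]>14)&(P[:,2]<175)&(P[:,0]>530)&(P[:,0]<610)&(P[:,1]>10)&(P[:,1]<290)]
    best=None
    for yaw in np.arange(-.09,-.04,.0025):
        ux=b@np.array([np.cos(yaw),np.sin(yaw),0]);h,e=np.histogram(ux,np.arange(535,600,.5));s=(h**2.).sum()
        if best is None or s>best[0]:best=(s,yaw)
    yaw=best[1];print(n,"yaw",yaw)
    ux=b@np.array([np.cos(yaw),np.sin(yaw),0]);uy=b@np.array([-np.sin(yaw),np.cos(yaw),0])
    w=b[(ux>550)&(ux<575)];uw=uy[(ux>550)&(ux<575)]
    print("uy range",np.percentile(uw,[.2,1,99,99.8]))
    for lo in range(15,170,3):
        m=(b[:,2]>=lo)&(b[:,2]<lo+3)&(uy>90)&(uy<210)
        if m.sum(): print(lo,m.sum(),np.round(np.percentile(ux[m],[5,25,50,75,95]),1))
E
python3 - <<'E'
import cv2
I=cv2.imread("pics/side0.png");cv2.imwrite("pics/crop_b.png",cv2.resize(I[110:225,195:285],None,fx=5.2,fy=5.2,interpolation=cv2.INTER_CUBIC))
E
```

```text
scene yaw -0.06499999999999997
uy range [ 59.94776918  60.64552788 302.74093553 309.2899322 ]
15 29 [561.8 562.6 562.9 563.6 599.5]
18 30 [562.1 562.8 563.3 564.1 600.3]
21 29 [562.  562.4 563.  563.5 601.2]
24 35 [561.8 562.6 563.  563.5 599. ]
27 31 [562.3 562.8 563.3 563.6 581.6]
30 32 [562.1 562.5 563.  563.7 602.2]
33 34 [561.9 562.6 563.1 563.9 599.8]
36 30 [561.7 562.6 563.  563.3 583.4]
39 35 [561.6 562.8 563.3 563.6 601.8]
42 32 [562.1 562.6 563.  563.5 564. ]
45 24 [562.2 562.4 562.8 563.3 563.9]
48 30 [561.7 562.3 562.8 563.3 563.8]
51 31 [562.  562.4 562.9 563.4 563.9]
54 33 [561.8 562.1 562.8 563.5 564.5]
57 27 [561.6 562.4 562.8 563.6 564.1]
60 27 [561.6 562.5 562.8 563.  563.8]
63 29 [562.  562.6 563.  563.6 564.2]
66 32 [561.8 562.5 562.9 563.4 564.4]
69 16 [561.5 561.9 562.7 563.2 564. ]
72 12 [558.3 558.5 559.2 559.4 559.7]
75 28 [557.9 558.5 558.9 559.1 559.7]
78 26 [557.8 558.4 559.2 559.5 560.2]
81 32 [557.7 558.3 558.5 559.1 560.1]
84 24 [557.9 558.3 558.6 559.1 559.6]
87 5 [558.2 558.7 558.9 559.5 561.2]
90 4 [558.9 559.1 559.3 559.4 559.4]
93 25 [548.5 549.1 5
[... 2181 characters left out ...]
]
111 22 [556.3 556.7 557.2 557.6 558.7]
114 26 [556.6 557.2 557.7 558.5 558.8]
117 19 [556.3 557.2 557.8 558.2 558.6]
120 19 [556.7 557.4 557.8 557.9 558.7]
123 21 [556.8 557.3 557.7 558.  558.3]
126 5 [556.8 557.  558.4 558.6 558.7]
129 3 [556.9 557.  557.1 557.1 557.1]
132 2 [556.8 557.  557.4 557.7 558. ]
135 16 [554.2 557.  557.5 558.  558.5]
138 31 [552.1 555.3 557.2 557.7 558.2]
141 29 [550.  556.4 557.2 558.1 558.5]
144 30 [546.6 556.9 557.4 558.  558.5]
147 53 [540.2 541.2 544.  556.8 557.9]
150 43 [540.9 542.4 557.4 557.9 558.1]
153 23 [556.5 557.2 557.6 557.9 558.3]
156 83 [557.4 558.9 567.2 570.6 573. ]
159 36 [556.9 557.6 558.7 567.  569.7]
162 31 [557.2 557.9 558.6 559.2 559.5]
```

View pics/crop_b.png

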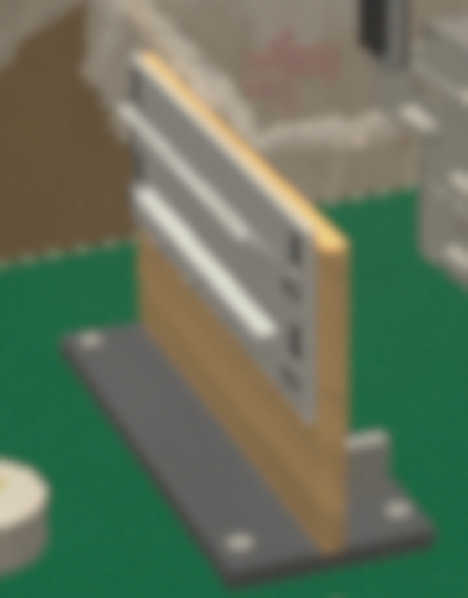

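>>> servo_tool(rows="-0.025 -0.0475 0 0 0 0 0; -0.025 -0.0475 0 0 0 0 0; -0.025 -0.0475 0 0 0 0 0; -0.025 -0.0475 0 0 0 0 0; -0.025 -0.0475 0 0 0 0 0; 0 0 0 0 0 -10.4 0; 0 0 0 0 0 -10.4 0; 0 0 0 0 0 -10.4 0; 0 0 0 0 0 -10.4 0; 0 0 0 0 0 -10.4 0; 0 0 0 0 0 -10.4 0; 0 0 0 0 0 -10.4 0")

```text
time: 1.65
ee_pos: [387.3, -124.9, 209.8]
tool_rot: [[-0.957, 0.29, -0.0], [0.29, 0.957, 0.0], [0.0, 0.0, -1.0]]
force: [0.5, 0.4, 0.9]
finger_gap: 85.4
```

```bash
python3 - <<'E'
from plant import status, read_camera
from fit import *
for k in range(2):
    s=status.observe()
    c=read_camera("wrist")
    print(s["time"],s["ee_pos"],s["tool_rot"].round(4).tolist(),s["force"],s["joint_positions"].round(2))
    print(fit(cloud(c,s),(458,-147,-.3)))
cv2.imwrite("pics/wrist1.png",c["image"])
E
```

```text
1.65 [ 387.31292351 -124.86883021  209.82296971] [[-0.957, 0.29, -0.0003], [0.29, 0.957, 0.0002], [0.0003, 0.0001, -1.0]] [0.48098889 0.40062298 0.94492888] [-0.59  0.23  1.95  0.    0.96 -1.86]
(array([ 4.57866924e+02, -1.47091417e+02, -2.99949778e-01,  5.92344963e-02]), np.float64(0.2842466340817804), 4416)
1.7 [ 387.3013177  -124.86221689  209.81367268] [[-0.9581, 0.2864, -0.0003], [0.2864, 0.9581, 0.0002], [0.0004, 0.0001, -1.0]] [-0.14578215 -0.48274696  0.26933599] [-0.59  0.23  1.95 -0.    0.96 -1.87]
(array([ 4.57832617e+02, -1.47175177e+02, -3.00102363e-01,  2.78529660e-02]), np.float64(0.2788188978520054), 4409)
```

View pics/wrist1.png

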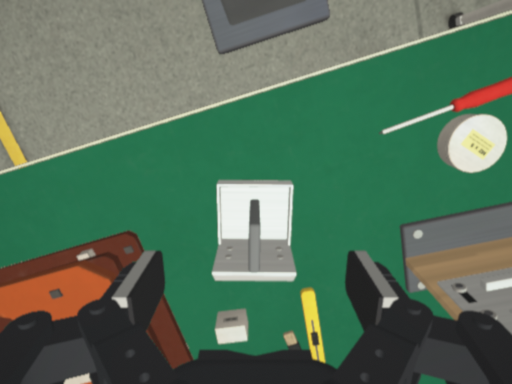

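```bash
cat > mv.py <<'E'
import numpy as np
from scipy.spatial.transform import Rotation as Ro
from plant import status
def st():
    s=status.observe();R=s["tool_rot"]
    # tray-like frame: x=-tool x, y=tool y
    T=np.stack([-R[:,0],R[:,1],-R[:,2]],1)
    yaw=np.arctan2(R[0,1]*-1,R[1,1]);tip=np.arctan2(T[0,2]*np.cos(yaw)+T[1,2]*np.sin(yaw),T[2,2])
    print("t",s["time"],"p",s["ee_pos"].round(2),"yaw",round(yaw,4),"tip",round(tip,4),"F",s["force"].round(1),"M",s["moment"].round(2),"gap",round(s["finger_gap"],1))
    return s
def rot(yaw,tip): # tool rotation
    T=(Ro.from_rotvec([0,0,yaw])*Ro.from_rotvec([0,tip,0])).as_matrix()
    return np.stack([-T[:,0],T[:,1],-T[:,2]],1)
def delta(s,p,yaw,tip):
    R=s["tool_rot"];print("shift tool mm",(R.T@(np.array(p)-s["ee_pos"])).round(2),"turn deg",Ro.from_matrix(R.T@rot(yaw,tip)).as_rotvec(degrees=True).round(2))
E
python3 - <<'E'
from mv import *
for i in range(3): s=st()
delta(s,[454.0,-146,100],-.3,0)
E
```

```text
t 1.75 p [ 387.34 -124.9   209.84] yaw -0.3004 tip 0.0003 F [ 0.7 -0.2 -0.6] M [-0.03  0.01  0.01] gap 85.3
t 1.75 p [ 387.34 -124.9   209.84] yaw -0.3004 tip 0.0003 F [ 0.7 -0.2 -0.6] M [-0.03  0.01  0.01] gap 85.3
t 1.75 p [ 387.34 -124.9   209.84] yaw -0.3004 tip 0.0003 F [ 0.7 -0.2 -0.6] M [-0.03  0.01  0.01] gap 85.3
shift tool mm [-69.95  -0.44 109.82] turn deg [ 0.   -0.01 -0.03]
```

```bash
python3 - <<'E'
from plant import status, read_camera
from fit import *
from mv import *
s=st();c=read_camera("wrist");print(fit(cloud(c,s),(458,-147,-.3)))
s=st();c=read_camera("wrist");print(fit(cloud(c,s),(458,-147,-.3)))
E
```

```text
t 1.75 p [ 387.34 -124.9   209.84] yaw -0.3004 tip 0.0003 F [ 0.7 -0.2 -0.6] M [-0.03  0.01  0.01] gap 85.3
(array([ 4.57867232e+02, -1.47183065e+02, -2.99514673e-01,  5.12061771e-02]), np.float64(0.2828344965294709), 4380)
t 1.8 p [ 387.36 -124.88  209.85] yaw -0.3031 tip 0.0002 F [-0.   0.9  0.1] M [ 0.01  0.02 -0.05] gap 85.4
(array([ 4.57839628e+02, -1.47191121e+02, -2.99793286e-01,  3.13726334e-02]), np.float64(0.2823334828997339), 4394)
```

>>> servo_tool(rows="-0.035 -0.0002 0 0 0 0 0; -0.035 -0.0002 0 0 0 0 0; 0 0 0.05 0 0 0 0; 0 0 0.05 0 0 0 0; 0 0 0.04 0 0 0 0; 0 0 0.0268 0 0 0 0; 0 0 0 0 0 0 0")

```text
time: 2.72
ee_pos: [453.0, -145.3, 41.4]
tool_rot: [[-0.955, 0.298, -0.004], [0.298, 0.955, 0.002], [0.005, 0.001, -1.0]]
force: [-0.5, 0.6, 1.0]
finger_gap: 85.4
```

```bash
python3 - <<'E'
from mv import *
from plant import read_camera
import cv2
s=st();delta(s,[454.03,-146,43],-.3,0)
c=read_camera("scene");cv2.imwrite("pics/s2.png",cv2.resize(c["image"][200:330,190:340],None,fx=4,fy=4))
E
```

```text
t 2.725 p [ 452.98 -145.34   41.44] yaw -0.3021 tip 0.0046 F [-0.5  0.6  1. ] M [ 0.06  0.05 -0.01] gap 85.4
shift tool mm [-1.19 -0.32 -1.57] turn deg [ 0.07 -0.26 -0.12]
```

View pics/s2.png

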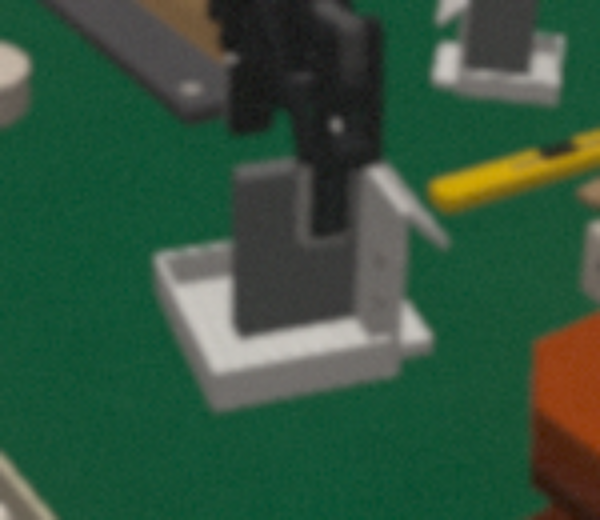

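>>> servo_tool(rows="0 0 0 0 0 0 0.4; 0 0 0 0 0 0 0.7; 0 0 0 0 0 0 1; 0 0 0 0 0 0 1; 0 0 0 0 0 0 1; 0 0 0 0 0 0 1", newtons=80)

```text
time: 3.52
ee_pos: [454.5, -145.9, 43.6]
tool_rot: [[-0.955, 0.296, 0.001], [0.296, 0.955, -0.0], [-0.001, 0.0, -1.0]]
force: [0.3, 1.6, 6.0]
finger_gap: 10.1
```

```bash
python3 - <<'E'
from mv import *
s=st();delta(s,[454.03,-146,43],-.3,0)
E
```

```text
t 3.525 p [ 454.54 -145.85   43.61] yaw -0.3004 tip -0.0008 F [0.3 1.6 6. ] M [0.28 0.02 0.  ] gap 10.1
shift tool mm [ 0.45 -0.29  0.61] turn deg [ 0.01  0.05 -0.02]
```

>>> servo_tool(rows="0 0 -0.015 0 0 0 1; 0 0 -0.035 0 0 0 1; 0 0 -0.05 0 0 0 1; 0 0 -0.05 0 0 0 1; 0.01 0.03 0 0 0 0 1; 0.017 0.0467 0 0 0 0 1; 0.02 0.0534 0 0 0 0 1; 0.02 0.0534 0 0 0 0 1; 0.018 0.0534 0 0 0 0 1; 0.017 0.0433 0 0 0 -4.5 1; 0 0 0 0 0 -4.5 1; 0 0 0 0 0 -4.5 1")

```text
time: 5.03
ee_pos: [438.3, 152.5, 192.2]
tool_rot: [[-0.998, 0.06, -0.003], [0.06, 0.998, -0.001], [0.002, -0.001, -1.0]]
force: [0.5, -0.2, -3.4]
finger_gap: 9.7
```

>>> servo_tool(rows="0 0 0 0 0 0 1; 0 0 0 0 0 0 1; 0 0 0 0 0 0 1")

```text
time: 5.4
ee_pos: [439.5, 151.5, 193.0]
tool_rot: [[-0.998, 0.066, -0.001], [0.066, 0.998, -0.0], [0.0, -0.0, -1.0]]
force: [0.3, -0.8, -2.5]
finger_gap: 10.4
```

```bash
python3 - <<'E'
from mv import *
from h import *
from plant import read_camera
s=st();c=read_camera("wrist");s2=st();c3=read_camera("side");c4=read_camera("scene")
for n,q in (("w",c),("side",c3),("scene",c4)):
    cv2.imwrite(f"pics/{n}3.png",q["image"]);pickle.dump((s,q),open(f"pics/{n}3.pkl","wb"))
W=cloud(c,s);P=W.reshape(-1,3);P=P[np.isfinite(P).all(1)]
b=P[(P[:,0]>530)&(P[:,0]<610)&(P[:,1]>10)&(P[:,1]<330)&(P[:,2]>10)&(P[:,2]<180)]
yaw=-.065
ux=b@np.array([np.cos(yaw),np.sin(yaw),0])
for lo in range(12,170,4):
    m=(b[:,2]>=lo)&(b[:,2]<lo+4)
    if m.sum(): print(lo,m.sum(),np.round(np.percentile(ux[m],[5,25,50,75,95]),1))
E
```

```text
t 5.4 p [439.5  151.51 192.95] yaw -0.0656 tip 0.0005 F [ 0.3 -0.8 -2.5] M [ 0.   -0.03 -0.  ] gap 10.4
t 5.45 p [439.58 151.51 192.99] yaw -0.0656 tip 0.0004 F [ 0.4  0.4 -2.9] M [-0.04  0.01  0.08] gap 10.4
12 1234 [521.  530.2 541.  552.3 560.3]
16 117 [553.5 560.  560.3 560.6 561.1]
20 120 [559.6 560.  560.3 560.6 561. ]
24 118 [559.7 560.  560.3 560.6 561. ]
28 127 [559.5 560.  560.3 560.6 561.1]
32 131 [559.7 560.1 560.3 560.7 561.1]
36 120 [559.5 560.  560.3 560.5 560.9]
40 137 [559.6 560.  560.4 560.6 561. ]
44 110 [559.6 560.  560.3 560.5 560.9]
48 59 [559.7 560.  560.3 560.7 561.1]
52 31 [559.7 560.  560.3 560.6 561.2]
56 32 [559.4 559.8 560.1 560.5 560.9]
60 24 [559.6 559.9 560.3 560.7 560.9]
64 18 [559.7 560.2 560.4 560.6 561. ]
68 11 [559.9 560.  560.2 560.2 560.5]
72 12 [555.9 558.6 560.1 560.3 560.7]
76 5 [556.3 556.7 559.6 559.8 560.3]
124 9 [555.7 556.1 556.3 556.9 557.2]
128 9 [553.7 555.8 556.1 556.3 556.8]
132 32 [551.6 552.3 553.2 556.9 557.4]
136 191 [552.1 555.6 556.2 556.5 557. ]
140 218 [552.8 555.6 556.  556.5 557. ]
144 215 [544.9 555.6 556.1 556.5 557.1]
148 154 [539.2 540.6 544.1 556.  556.8]
152 1 [539.8 539.8 539.8 539.8 539.8]
156 20 [565.  566.2 566.9 569.2 570.3]
160 20 [555.7 556.9 557.8 558.8 559.4]
```

View pics/w3.png

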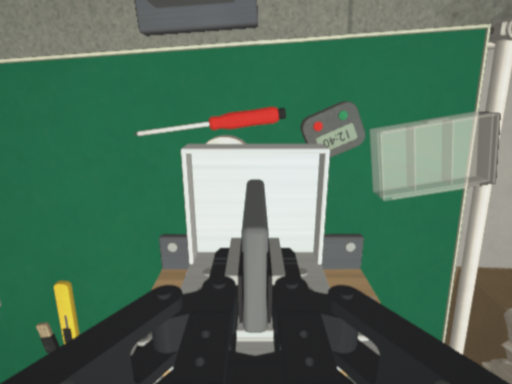

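View pics/side3.png

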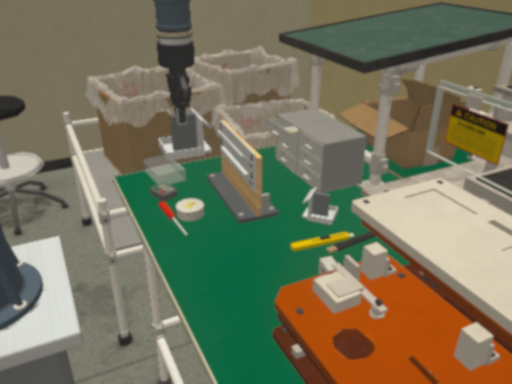

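```bash
python3 - <<'E'
from fit import *
s,c=pickle.load(open("pics/w3.pkl","rb"))
W=cloud(c,s)-np.array([0,0,149.4]);
P=W.reshape(-1,3)
# keep front part & walls only (exclude fingers): z<30
P=P[np.isfinite(P).all(1)&(P[:,2]<26)]
print(fit(P,(443,151.3,-.065),60))
for n in("side","scene"):
    s,c=pickle.load(open(f"pics/{n}3.pkl","rb"));P=(cloud(c)-np.array([0,0,149.4])).reshape(-1,3)
    P=P[np.isfinite(P).all(1)&(P[:,2]<40)];print(n,fit(P,(443,151.3,-.065),75))
E
```

```text
(array([ 4.42903879e+02,  1.50938981e+02, -6.46989192e-02,  3.01288563e-01]), np.float64(0.4113541666747569), 3570)
side (array([ 4.44131931e+02,  1.50889271e+02, -6.01169414e-02,  4.59238911e-01]), np.float64(0.7107179997775788), 871)
scene (array([ 4.45333328e+02,  1.50810238e+02, -6.08248448e-02,  1.67258010e-01]), np.float64(0.5244373183420556), 992)
```

>>> servo_tool(rows="0 0 0 0 3.8 0 1; 0 0 0 0 6 0 1; 0 0 0 0 6 0 1; 0 0 0 0 6 0 1; 0 0 0 0 0 0 1; 0 0 0 0 0 0 1")

```text
time: 6.3
ee_pos: [439.1, 151.8, 193.0]
tool_rot: [[-0.927, 0.065, -0.37], [0.06, 0.998, 0.024], [0.371, -0.0, -0.929]]
force: [-0.1, 0.1, -2.7]
finger_gap: 10.1
```

```bash
cat >> mv.py <<'E'
UX=556.4;UY=184.5;BY=-.065;TX=-3.5;TZ=43.4
fm=np.array([UX*np.cos(BY)-UY*np.sin(BY),UX*np.sin(BY)+UY*np.cos(BY),75.])
def tcp_from_edge(ex,ez,tip,y=0): # board coords, ez rel rail_face
    v=Ro.from_rotvec([0,tip,0]).apply([51-TX,0,61-TZ]); p=np.array([ex,y,ez])-v
    return fm+Ro.from_rotvec([0,0,BY]).apply(p)
def tcp_from_org(ox,oz,tip,y=0):
    p=np.array([ox,y,oz])+Ro.from_rotvec([0,tip,0]).apply([TX,0,TZ])
    return fm+Ro.from_rotvec([0,0,BY]).apply(p)
def where():
    s=st();R=s["tool_rot"];T=np.stack([-R[:,0],R[:,1],-R[:,2]],1)
    for n,q in(("edge",[51-TX,0,61-TZ]),("heel",[52.5-TX,0,4-TZ]),("org",[-TX,0,-TZ])):
        print(n,(Ro.from_rotvec([0,0,-BY]).apply(s["ee_pos"]+T@np.array(q)-fm)).round(1),end="  ")
    print();return s
E
python3 - <<'E'
from mv import *
s=where();p=tcp_from_edge(-8,97,.38);print(p);delta(s,p,BY,.38)
delta(s,tcp_from_edge(-8,81,.38),BY,.38)
E
```

```text
t 6.3 p [439.1  151.77 192.98] yaw -0.0646 tip 0.3799 F [-0.1  0.1 -2.7] M [-0.03 -0.32  0.04] gap 10.1
edge [-70.9  -4.5 114.1]  heel [-90.7  -4.5  60.6]  org [-140.9   -4.5   76.4]  
[502.20621364 152.20098906 175.870668  ]
shift tool mm [-64.81   4.51  -7.45] turn deg [-0.02  0.01  0.02]
shift tool mm [-70.74   4.52   7.41] turn deg [-0.02  0.01  0.02]
```

>>> servo_tool(rows="-0.013 0.001 -0.0015 0 0 0 1; -0.016 0.001 -0.002 0 0 0 1; -0.016 0.0015 -0.002 0 0 0 1; -0.013 0.001 -0.002 0 0 0 1; -0.0068 0 0 0 0 0 1; 0 0 0 0 0 0 1; -0.003 0 0.0075 0 0 0 1; -0.003 0 0.0075 0 0 0 1; 0 0 0 0 0 0 1; 0 0 0 0 0 0 1")

```text
time: 7.55
ee_pos: [502.7, 152.2, 159.9]
tool_rot: [[-0.926, 0.065, -0.371], [0.06, 0.998, 0.024], [0.372, -0.0, -0.928]]
force: [-0.1, 0.1, -3.6]
finger_gap: 10.2
```

```bash
python3 - <<'E'
from mv import *
from plant import read_camera
import cv2
s=where()
for n,(a,b,c,d) in {"side":(90,200,150,290),"scene":(100,240,140,300)}.items():
    q=read_camera(n);cv2.imwrite(f"pics/{n}4.png",cv2.resize(q["image"][a:b,c:d],None,fx=4,fy=4,interpolation=cv2.INTER_CUBIC))
q=read_camera("wrist");cv2.imwrite("pics/w4.png",q["image"])
E
```

```text
t 7.55 p [502.66 152.24 159.85] yaw -0.0646 tip 0.3807 F [-0.1  0.1 -3.6] M [ 0.01 -0.43 -0.04] gap 10.2
edge [-7.6  0.1 80.9]  heel [-27.3   0.1  27.5]  org [-77.6   0.1  43.3]
```

View pics/side4.png

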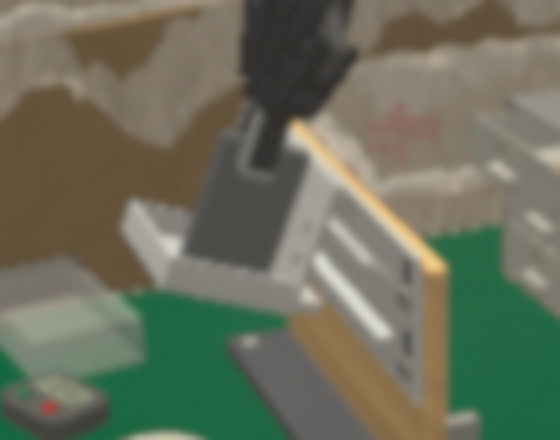

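View pics/scene4.png

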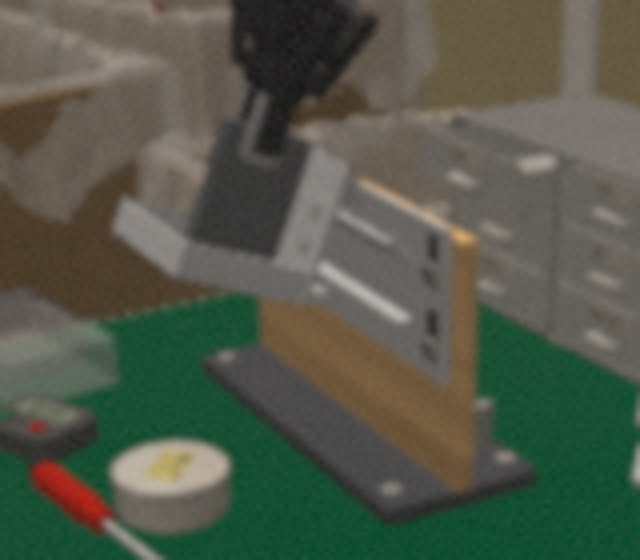

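>>> servo_tool(rows="-0.0008 0 0.0019 0 0 0 1; -0.0008 0 0.0019 0 0 0 1; -0.0008 0 0.0019 0 0 0 1; -0.0008 0 0.0019 0 0 0 1; 0 0 0 0 0 0 1; 0 0 0 0 0 0 1")

```text
time: 8.45
ee_pos: [502.9, 152.2, 151.6]
tool_rot: [[-0.927, 0.065, -0.371], [0.06, 0.998, 0.024], [0.371, -0.0, -0.928]]
force: [-0.2, -0.5, -2.9]
finger_gap: 10.2
```

```bash
python3 -c "
from mv import *
where()"
```

```text
t 8.45 p [502.94 152.19 151.61] yaw -0.0646 tip 0.3805 F [-0.2 -0.5 -2.9] M [-0.02 -0.39  0.  ] gap 10.2
edge [-7.3  0.1 72.7]  heel [-27.    0.1  19.2]  org [-77.3   0.   35. ]
```

>>> servo_tool(rows="-0.0004 0 0.0009 0 0 0 1; -0.0004 0 0.0009 0 0 0 1; 0 0 0 0 0 0 1; 0 0 0 0 0 0 1")

```text
time: 8.95
ee_pos: [503.3, 152.2, 149.7]
tool_rot: [[-0.927, 0.065, -0.37], [0.06, 0.998, 0.024], [0.371, 0.0, -0.929]]
force: [1.4, -0.4, -1.6]
finger_gap: 10.0
```

>>> servo_tool(rows="-0.0004 0 0.0009 0 0 0 1; -0.0004 0 0.0009 0 0 0 1; 0 0 0 0 0 0 1; 0 0 0 0 0 0 1")

```text
time: 9.45
ee_pos: [504.0, 152.2, 148.2]
tool_rot: [[-0.927, 0.065, -0.368], [0.06, 0.998, 0.024], [0.369, 0.0, -0.929]]
force: [1.6, -0.0, 4.4]
finger_gap: 10.2
```

```bash
python3 -c "
from mv import *
where()"
```

```text
t 9.45 p [503.98 152.18 148.23] yaw -0.0646 tip 0.3782 F [ 1.6 -0.   4.4] M [-0.11 -0.65  0.07] gap 10.2
edge [-6.2  0.1 69.5]  heel [-25.9   0.1  15.9]  org [-76.1   0.1  31.6]
```

```bash
cat >> mv.py <<'E'
S=6.7
def wp(cx,tip,dz=0):
    cz=54+S-cx+dz
    v=Ro.from_rotvec([0,tip,0]).apply([1.4,0,1.4])
    return tcp_from_edge(cx+v[0],cz+v[2],tip)
def seg(p0,t0,p1,t1,n):
    R0=rot(BY,t0);print(f"tip {t0:.3f}->{t1:.3f} n={n}")
    P=[p0+(p1-p0)*k/n for k in range(n+1)];t=[t0+(t1-t0)*k/n for k in range(n+1)]
    for k in range(n):
        R=rot(BY,t[k]);d=R.T@(P[k+1]-P[k])/1000
        print(" ".join(f"{a:.4f}" for a in d),"0 %.2f 0 1;"%np.degrees(t[k+1]-t[k]))
E
python3 - <<'E'
from mv import *
s=where()
print(wp(-8,.378),s["ee_pos"])
p=wp(-8,.378);t=.378
for cx,t1 in((-7.5,.3),(-7,.22),(-6.5,.12),(-6,.05),(-5.9,0)):
    q=wp(cx,t1);seg(p,t,q,t1,3);p,t=q,t1
E
```

```text
t 9.45 p [503.98 152.18 148.23] yaw -0.0646 tip 0.3782 F [ 1.6 -0.   4.4] M [-0.11 -0.65  0.07] gap 10.2
edge [-6.2  0.1 69.5]  heel [-25.9   0.1  15.9]  org [-76.1   0.1  31.6]  
[504.01261766 152.08340715 148.24085859] [503.97628046 152.18442315 148.23447407]
tip 0.378->0.300 n=3
-0.0007 0.0000 0.0015 0 -1.49 0 1;
-0.0007 -0.0000 0.0015 0 -1.49 0 1;
-0.0006 0.0000 0.0015 0 -1.49 0 1;
tip 0.300->0.220 n=3
-0.0007 -0.0000 0.0015 0 -1.53 0 1;
-0.0007 -0.0000 0.0015 0 -1.53 0 1;
-0.0006 -0.0000 0.0015 0 -1.53 0 1;
tip 0.220->0.120 n=3
-0.0008 -0.0000 0.0019 0 -1.91 0 1;
-0.0008 0.0000 0.0019 0 -1.91 0 1;
-0.0007 -0.0000 0.0019 0 -1.91 0 1;
tip 0.120->0.050 n=3
-0.0006 -0.0000 0.0014 0 -1.34 0 1;
-0.0006 0.0000 0.0014 0 -1.34 0 1;
-0.0005 -0.0000 0.0014 0 -1.34 0 1;
tip 0.050->0.000 n=3
-0.0003 0.0000 0.0009 0 -0.95 0 1;
-0.0003 -0.0000 0.0009 0 -0.95 0 1;
-0.0003 0.0000 0.0009 0 -0.95 0 1;
```

First segment: a slight push down, then check.

>>> servo_tool(rows="-0.0007 0 0.0015 0 -1.49 0 1; -0.0007 0 0.0015 0 -1.49 0 1; -0.0006 0 0.0015 0 -1.49 0 1; 0 0 0 0 0 0 1; 0 0 0 0 0 0 1")

```text
time: 10.07
ee_pos: [504.2, 152.2, 143.2]
tool_rot: [[-0.953, 0.065, -0.295], [0.062, 0.998, 0.019], [0.296, 0.0, -0.955]]
force: [3.1, -0.7, 6.1]
finger_gap: 9.8
```

```bash
python3 -c "
from mv import *
where();print(wp(-7.5,.3))"
```

```text
t 10.075 p [504.19 152.16 143.24] yaw -0.0646 tip 0.3004 F [ 3.1 -0.7  6.1] M [-0.16 -0.84  0.06] gap 9.8
edge [-5.9  0.1 68.9]  heel [-21.3   0.1  14. ]  org [-72.7   0.1  25.8]  
[504.32635493 152.06298546 143.41567185]
```

Tracking as planned (about 9 N down). Next segment.

>>> servo_tool(rows="-0.0007 0 0.0015 0 -1.53 0 1; -0.0007 0 0.0015 0 -1.53 0 1; -0.0006 0 0.0014 0 -1.53 0 1; 0 0 0 0 0 0 1; 0 0 0 0 0 0 1")

```text
time: 10.7
ee_pos: [504.8, 152.1, 138.4]
tool_rot: [[-0.974, 0.064, -0.219], [0.063, 0.998, 0.014], [0.219, 0.0, -0.976]]
force: [2.4, -0.1, 5.9]
finger_gap: 10.0
```

```bash
python3 -c "
from mv import *
where();print(wp(-7.,.22))"
```

```text
t 10.7 p [504.8  152.1  138.42] yaw -0.0645 tip 0.2208 F [ 2.4 -0.1  5.9] M [-0.16 -0.89 -0.02] gap 10.0
edge [-5.5  0.1 68.7]  heel [-16.5   0.1  12.7]  org [-68.6   0.1  20.3]  
[504.98528096 152.02009485 138.47845431]
```

>>> servo_tool(rows="-0.0008 0 0.0019 0 -1.91 0 1; -0.0008 0 0.0019 0 -1.91 0 1; -0.0008 0 0.0019 0 -1.91 0 1; 0 0 0 0 0 0 1; 0 0 0 0 0 0 1")

```text
time: 11.32
ee_pos: [506.1, 152.0, 132.4]
tool_rot: [[-0.991, 0.064, -0.12], [0.064, 0.998, 0.008], [0.12, 0.0, -0.993]]
force: [3.4, -0.2, 6.2]
finger_gap: 10.6
```

```bash
python3 -c "
from mv import *
where();print(wp(-6.5,.12))"
```

```text
t 11.325 p [506.1  152.03 132.36] yaw -0.0645 tip 0.1207 F [ 3.4 -0.2  6.2] M [-0.16 -0.77  0.07] gap 10.6
edge [-5.   0.1 68.3]  heel [-10.4   0.1  11.5]  org [-63.    0.1  13.9]  
[506.18074921 151.94227979 132.47321831]
```

>>> servo_tool(rows="-0.0006 0 0.0014 0 -1.34 0 1; -0.0006 0 0.0014 0 -1.34 0 1; -0.0006 0 0.0014 0 -1.34 0 1; 0 0 0 0 0 0 1; 0 0 0 0 0 0 1")

```text
time: 11.95
ee_pos: [507.4, 151.9, 128.1]
tool_rot: [[-0.997, 0.064, -0.05], [0.064, 0.998, 0.003], [0.05, 0.0, -0.999]]
force: [1.9, -0.4, 6.9]
finger_gap: 10.2
```

```bash
python3 -c "
from mv import *
where();print(wp(-6.,.05))"
```

```text
t 11.95 p [507.44 151.93 128.05] yaw -0.0644 tip 0.0499 F [ 1.9 -0.4  6.9] M [-0.21 -0.8   0.05] gap 10.2
edge [-4.6  0.1 67.9]  heel [-5.9  0.1 10.9]  org [-58.6   0.1   9.5]  
[507.49214894 151.85691856 128.17413967]
```

>>> servo_tool(rows="-0.0003 0 0.0009 0 -0.95 0 1; -0.0003 0 0.0009 0 -0.95 0 1; -0.0003 0 0.0008 0 -0.95 0 1; 0 0 0 0 0 0 1; 0 0 0 0 0 0 1")

```text
time: 12.58
ee_pos: [508.5, 151.8, 125.3]
tool_rot: [[-0.998, 0.064, 0.0], [0.064, 0.998, 0.0], [-0.0, 0.0, -1.0]]
force: [3.3, -1.2, 5.4]
finger_gap: 10.1
```

```bash
python3 - <<'E'
from mv import *
from plant import read_camera
import cv2,pickle
s=where();print(wp(-5.9,0))
for n,(a,b,c,d) in {"side":(90,200,150,290),"scene":(100,240,140,300)}.items():
    q=read_camera(n);pickle.dump((s,q),open(f"pics/{n}5.pkl","wb"));cv2.imwrite(f"pics/{n}5.png",cv2.resize(q["image"][a:b,c:d],None,fx=4,fy=4,interpolation=cv2.INTER_CUBIC))
q=read_camera("wrist");pickle.dump((s,q),open("pics/w5.pkl","wb"))
from fit import *
s,c=pickle.load(open("pics/w5.pkl","rb"))
P=(cloud(c,s)-np.array([0,0,82])).reshape(-1,3);P=P[np.isfinite(P).all(1)&(P[:,2]<26)]
print(fit(P,(512,151.3,-.065),60))
for n in("side","scene"):
    s,c=pickle.load(open(f"pics/{n}5.pkl","rb"));P=(cloud(c)-np.array([0,0,82])).reshape(-1,3)
    P=P[np.isfinite(P).all(1)&(P[:,2]<70)&(P[:,0]<542)];print(n,fit(P,(512,151.3,-.065),75))
E
```

```text
t 12.575 p [508.54 151.84 125.32] yaw -0.0644 tip -0.0004 F [ 3.3 -1.2  5.4] M [-0.17 -0.79  0.1 ] gap 10.1
edge [-4.3  0.1 67.9]  heel [-2.8  0.1 10.9]  org [-55.3   0.1   6.9]  
[508.33366947 151.80214256 125.4       ]
(array([ 5.12539153e+02,  1.51092506e+02, -6.37930806e-02, -3.65941653e-02]), np.float64(0.4380508031585961), 3585)
side (array([ 5.13399600e+02,  1.51369898e+02, -5.88106365e-02,  6.31974494e+00]), np.float64(0.7724267022497733), 1067)
scene (array([ 5.14557445e+02,  1.50958898e+02, -5.98863617e-02,  3.74491462e-01]), np.float64(0.6985532953302989), 1132)
```

View pics/side5.png

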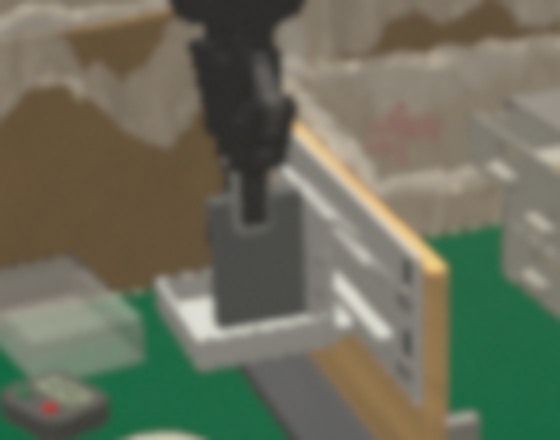

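View pics/scene5.png

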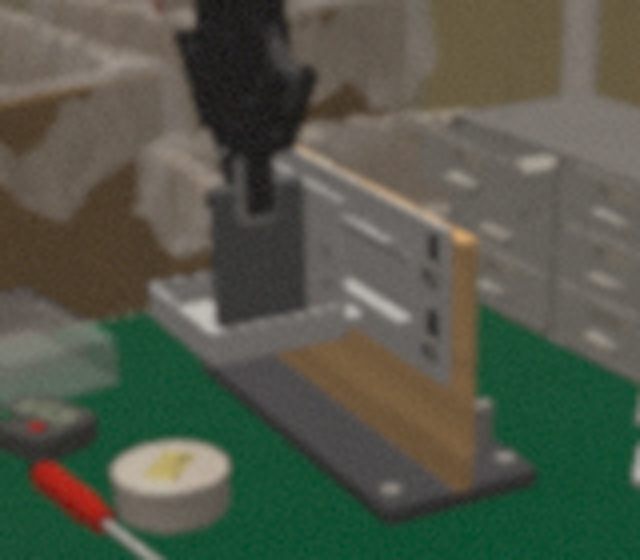

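>>> servo_tool(rows="0 0 -0.0004 0 0 0 1; 0 0 -0.0004 0 0 0 1; 0 0 0 0 0 0 1; 0 0 0 0 0 0 1", newtons=40)

```text
time: 13.22
ee_pos: [508.5, 151.8, 125.5]
tool_rot: [[-0.998, 0.064, -0.0], [0.064, 0.998, 0.0], [0.0, 0.0, -1.0]]
force: [5.0, -0.8, 1.2]
finger_gap: 10.1
```

```bash
python3 -c "
from mv import *
where()"
```

```text
t 13.225 p [508.5  151.84 125.54] yaw -0.0645 tip 0.0005 F [ 5.  -0.8  1.2] M [-0.16 -1.02  0.1 ] gap 10.1
edge [-4.3  0.1 68.1]  heel [-2.9  0.1 11.1]  org [-55.4   0.1   7.1]
```

>>> servo_tool(rows="-0.0005 0 0 0 0 0 1; -0.0005 0 0 0 0 0 1; 0 0 0 0 0 0 1; 0 0 0 0 0 0 1")

```text
time: 13.72
ee_pos: [508.5, 151.8, 125.6]
tool_rot: [[-0.998, 0.064, -0.003], [0.064, 0.998, 0.0], [0.003, -0.0, -1.0]]
force: [3.6, -0.4, 2.2]
finger_gap: 10.5
```

```bash
python3 -c "
from mv import *
where()"
```

```text
t 13.725 p [508.51 151.85 125.64] yaw -0.0645 tip 0.0025 F [ 3.6 -0.4  2.2] M [-0.15 -0.94  0.03] gap 10.5
edge [-4.3  0.1 68.1]  heel [-2.9  0.1 11.1]  org [-55.4   0.1   7.2]
```

>>> servo_tool(rows="-0.0005 0 0 0 0 0 0.9; -0.0005 0 0 0 0 0 0.85; 0 0 0 0 0 0 0.8; 0 0 0 0 0 0 0.75; 0 0 0 0 0 0 0.7; 0 0 0 0 0 0 0.65", newtons=20)

```text
time: 14.48
ee_pos: [509.3, 151.8, 125.7]
tool_rot: [[-0.998, 0.065, -0.003], [0.065, 0.998, 0.0], [0.003, -0.0, -1.0]]
force: [-0.2, -0.4, -0.1]
finger_gap: 30.1
```

```bash
python3 - <<'E'
from mv import *
from plant import read_camera
import cv2,pickle
s=where()
q=read_camera("side");cv2.imwrite("pics/side6.png",cv2.resize(q["image"][90:200,150:290],None,fx=4,fy=4,interpolation=cv2.INTER_CUBIC))
q=read_camera("wrist");cv2.imwrite("pics/w6.png",q["image"])
E
```

```text
t 14.475 p [509.3  151.78 125.66] yaw -0.0646 tip 0.003 F [-0.2 -0.4 -0.1] M [-0.02  0.05  0.  ] gap 30.1
edge [-3.5  0.1 68.1]  heel [-2.2  0.1 11.1]  org [-54.7   0.    7.2]
```

View pics/side6.png

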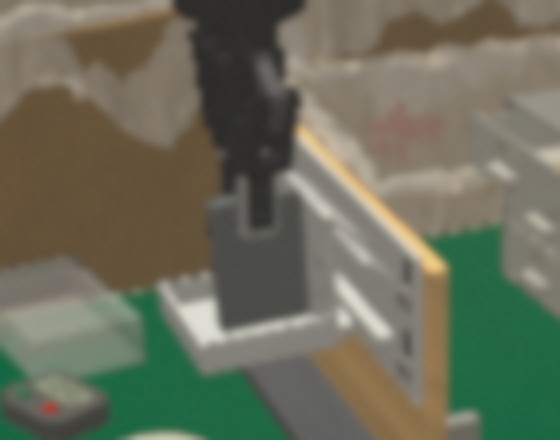

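View pics/w6.png

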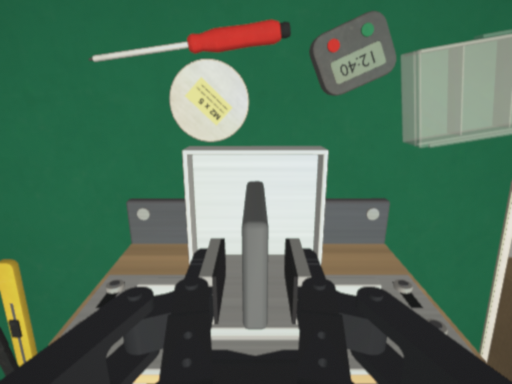

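>>> servo_tool(rows="0 0 0 0 0 0 0.5; 0 0 0 0 0 0 0.5; 0 0 -0.01 0 0 0 0.5; 0 0 -0.02 0 0 0 0.5; 0 0 -0.03 0 0 0 0.5; 0.01 0 -0.04 0 0 0 0.5; 0.02 0 -0.03 0 0 0 0.5; 0.03 0 0 0 0 0 0.5; 0.04 0 0 0 0 0 0.5; 0 0 0 0 0 0 0.5; 0 0 0 0 0 0 0.5; 0 0 0 0 0 0 0.5")

```text
time: 16.08
ee_pos: [411.5, 158.2, 256.3]
tool_rot: [[-0.998, 0.065, -0.001], [0.065, 0.998, 0.0], [0.001, 0.0, -1.0]]
force: [-0.3, -0.8, -0.8]
finger_gap: 42.5
```

```bash
python3 - <<'E'
from mv import *
from plant import read_camera
from fit import *
s=st()
from scipy.optimize import least_squares
def fit6(P,x0):
    def f(p):
        return sdf(Ro.from_euler("ZYX",[p[3],p[4],p[5]]).inv().apply(P-p[:3]))
    r=least_squares(f,x0,loss="soft_l1",f_scale=1,x_scale=[1,1,1,.01,.01,.01]);return r.x.round(4),np.median(abs(f(r.x))),len(P)
s=status.observe();q=read_camera("wrist");cv2.imwrite("pics/w7.png",q["image"])
for n,W in (("wrist",cloud(q,s)),("side",None),("scene",None)):
    if W is None:
        q=read_camera(n);W=cloud(q)
        cv2.imwrite(f"pics/{n}7.png",cv2.resize(q["image"][90:230,140:290],None,fx=4,fy=4,interpolation=cv2.INTER_CUBIC))
    P=W.reshape(-1,3);P=P[np.isfinite(P).all(1)]
    P=P[(P[:,2]>76)&(P[:,2]<175)&(P[:,0]>445)&(P[:,0]<545)&(abs(P[:,1]-151)<55)]
    print(n,fit6(P,[512.5,151,82,-.065,0,0]))
E
```

```text
t 16.075 p [411.5  158.15 256.33] yaw -0.0649 tip 0.0009 F [-0.3 -0.8 -0.8] M [ 0.    0.03 -0.06] gap 42.5
wrist (array([ 5.146811e+02,  1.510991e+02,  8.155360e+01, -6.310000e-02,
       -3.770000e-02,  1.100000e-03]), np.float64(0.40883936806686894), 8386)
side (array([ 5.157863e+02,  1.508957e+02,  8.185920e+01, -6.300000e-02,
       -3.320000e-02, -1.030000e-02]), np.float64(0.7995440402160516), 1532)
scene (array([ 5.169011e+02,  1.506214e+02,  8.116720e+01, -6.040000e-02,
       -3.480000e-02, -6.100000e-03]), np.float64(0.651875941825125), 1653)
```

View pics/side7.png

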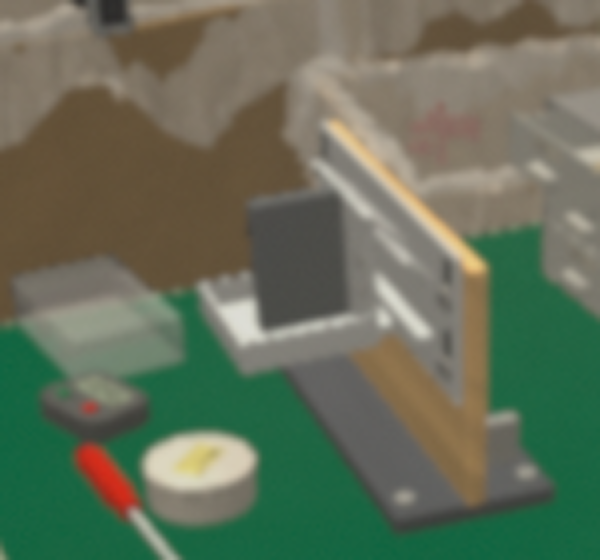

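View pics/w7.png

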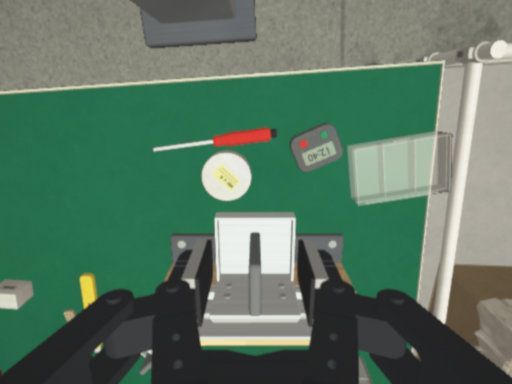

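```bash
python3 -c "
from plant import job
print(job.finish_job())"
```

```text
the job is handed in; nothing more can be done
None
```

The tray is hung on the cleat board near the middle of the rail and let go; I handed the job in at about 16 s of the 50 s limit. `finish_job` gives no verdict, so the results below are my own measurements.

**What I did**
- I chose the larger of the two trays. Its point cloud matched the given 105 x 90 x 85 mm model to about 0.3 mm.
- I gripped the rib at 80 N, tipped the front up 0.38 rad and lowered the strip behind the cleat until I felt it. Contact came at about 7 N, which puts the rail about 6.7 mm above its middle setting.
- I levelled the tray in small steps while keeping 6–10 N downward on the strip, relaxed the load, opened the fingers and backed away.

**Last checks**
- **Level and square:** the three camera fits put the front 0.033–0.038 rad low, up from 0 while held. Yaw is within about 0.005 rad of the board. The limit for both is 0.08 rad.
- **Heel:** it is about 1 mm in front of the rail face and below the lock bar, about 12.5 mm above rail_face.
- **Position:** the tray is within about 1 mm of the board's middle.
- **Release and surroundings:** the force reading was about zero after I opened the fingers, and the arm is clear. The tin, timer and steel block look unmoved in the pictures; I did not measure them.

**Disagreements**
- The scene and side cameras placed the rail face up to 2.6 mm farther back than the wrist camera. They agreed to within 0.5 mm after I corrected for each camera's offset on the held tray.
- One side-camera fit, taken with only part of the tray in view, was 6 mm off in height, and I discarded it. The final side-camera fit agreed with the others.

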